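# Turn the desk carousel to its catch and put the eraser away

## Task

Bring the empty tray of the desk carousel round to the front: push the upright steel post on the rim anticlockwise (seen from above) until the turntable snaps past its spring catch and comes to rest against its stop, pushing gently, without gripping the post or ramming the stop. Then lay the eraser from the desk flat in the tray, and leave the mouse and the pen where they are.

Things in the scene. Friction and masses are not known exactly. Their poses are not given: they have to be found in the camera images.
- carousel: fixed base of the carousel, a black round foot on the desk; origin on the spindle axis at desk height. Its -x axis is its front (within 0.3 rad of the direction towards the robot), where a flat steel tongue sticks out 20 mm beyond the disc. Robot contact with any part of the carousel must stay below 25 N, so gripping the post is not allowed
- disc (a point): centre of the top face of the turntable, a pale wooden disc of 140 mm radius, 28 mm above the desk. Fixed on it: the tray, the post, a grey pen cup (76 mm wide, 88 mm high, about opposite the post) and a flat roll of tape. It turns stiffly (about 2 N at the post) and stays where it is left. Seen from above it turns anticlockwise towards home
- plunger (a joint): travel (m, pushed in is positive) of a sprung plunger in a steel housing (34 mm high) outside the rim, left of front. A lug on the rim pushes it 2 mm in: the push needed at the post rises over some 5 mm to about 10 to 15 N, then falls, and the disc snaps on against a hard stop. Caught there the plunger stays about 1.6 mm in; let go too early, the disc springs back and it reads below 0.5 mm
- post (a point): upright steel post of 14 mm diameter near the turntable's rim, 118 mm from the spindle, turning with the turntable; it stands 52 mm above the disc, its top 80 mm above the desk (a collar of 24 mm diameter surrounds its lowest 4 mm). The point is on its axis, 26 mm below its top. At the start it is 0.6 to 1.6 rad short of the stop
- tray (a point): centre of the inner floor of the empty tray; turns with the disc. Inside 70 mm along x (the radial direction, -x outwards) and 100 mm along y; walls 4 mm thick and 14 mm high; floor 32 mm above the desk. When its axes agree with the carousel's, the tray faces front; the stop is somewhere within 0.12 rad either side of that, set differently each time and not measured: find it by feel
- eraser_mid (a point): centre of the loose eraser (22 x 52 x 12 mm, long side along its y axis, lying flat on the desk at the start)
- desk_mouse: computer mouse, 107 x 58 x 33 mm, loose; to be left alone; origin at the centre of its underside
- pen: black ball pen, 133 mm long along its y axis, loose; to be left alone; origin at the centre of its underside

How it is judged:
By the outcome, as a careful person would: the job done as asked, in the order asked, and still so for the second after the job is handed in, with the robot touching nothing.
It also fails if it takes over 61 s, if anything falls off the work surface, if the arm or the gripper's body presses on something with over 40 N, if the wrist force passes 120 N, or if a joint passes its speed limit or range.

## Robot

A 6-joint arm with a two-finger parallel gripper is mounted at the origin on the work surface; the furniture and walls round the work are solid. World frame = base frame: x ahead of the robot, y to its left, z up, the work surface at z = 0. Lengths are in m, angles in rad, forces in N, time in s.
With the tool pointing down it reaches from about 0.375 to 0.9 m from the base axis. Payload 3.1 kg.
Tool frame: the origin (TCP) lies midway between the tips of the shut fingers; the grasp point (between the pads) lies 19 mm behind it; z points along the fingers, y is the line along which they close (so a half turn about z gives the same grasp; the last joint's range is limited). The gripper opens to 87 mm and grips with 3 to 60 N. Pads are 19 mm wide; open, the fingers measure 117 mm over their backs; the gripper's body (75 mm by 190 mm) begins 51 mm behind the grasp point.
Start: joints at [-1.51, 0.527, 1.433, -0, 1.181, -0.178], TCP at [0.148, -0.607, 0.223] pointing down, gripper open.
Joint ranges: [-3.08, 3.08], [-0.75, 2.2], [0.22, 2.44], [-1.43, 4.57], [0, 2.65], [-2.85, 2.85]. Speed limits (rad/s): [2.79, 2.79, 3.14, 3.14, 3.14, 3.14].

## Interface

Orientations are given as [roll, pitch, yaw] about the fixed x, y, z axes, in that order (R = Rz(yaw) Ry(pitch) Rx(roll)).
In Python, from cell import sense, imaging, workorder gives the robot as it stands.
- The arm moves only by the tool send_rows, never from a script. Its argument "moves" is one flat list of numbers, 7 for each row, row after row: the shift along the tool's x, y, z in cm, then the turn, a rotation vector about the tool's x, y, z in degrees, then the closure, from 0 (fully open) to 1 (shut). A call has 1 to 5 rows; each row is the pose to reach, as a shift and turn from the pose commanded when the call began, along the tool's axes at that moment; what a row does not reach only later rows make up. A row lasts 1/8 s, in which the tool goes at most 62.5 mm and 10.7 degrees, less where a joint would pass 70% of its speed; a pose out of reach is approached as far as the arm can. A call with a gripper value outside its range is refused whole. The fingers move at their own pace and stop on an object; "squeeze" is the grip in N (left out, the last holds). Time passes only in rows, so rows that repeat a pose let the fingers close. It gives the time, the measured TCP pose, the force, the opening and the grip force at its end, in the units of the state.
- sense(): the state, without advancing time (a new reading comes with each control period).
- imaging.camera(name): name is "scene" or "top"; returns the picture (400x640x3 uint8, blue, green, red); there is no depth.
- imaging.get_calibration(name): a dict with "fovy" (degrees; the focal length in pixels is half the picture's height over the tangent of half this angle, whatever the lens; pixels are square), "cx", "cy" (the principal point, pixels), "k1" (the pictures are not rectified: a ray, as slopes to the right and down, at radius r is drawn at 1 + k1 r^2 times it, then the intrinsics apply), "R" (3x3) and "t" (3): a world point X has camera coordinates R X + t. Camera axes: x right, y down, z forward; pixel columns grow to the right and rows downward; lengths in m; the calibration is good to about 2 mm. A picture is of the moment at which its call begins. get_calibration takes no time and is no camera call.
- workorder.hand_in(): hands the job in; it is judged then, once.
The state is a dict: "clock": time; "q": joint angles; "qd": joint speeds; "joint_efforts": joint torques, N m; "tool_pos": TCP position; "tcp_rot": TCP orientation; "ft_force": force on the tool from outside, world axes, zero at the start; "ft_torque": the same for the moment, N m; "finger_gap": opening from 0.0 (shut) to 1.0 (fully open); "gripper_force": force on a finger pad.
Only numpy, scipy, OpenCV 4.12 (cv2) and the standard library are available. Lean on these libraries where they do the work, as an engineer would, in place of code of your own. Each camera call takes 0.05 s, during which the arm holds its last target. There are 200 camera calls.

## Working session

There is one attempt and no reset: what is moved stays moved. The work goes in short steps, Python scripts to look and compute and a tool call to move; the robot and the scene stay as the last step left them, time stands still between calls to the robot, and variables do not carry over. Pictures are saved under pics/ and viewed, at most 10 in all, crops included, and the job is handed in when it is done.

Besides the shell and the picture viewer there is one more tool, called as name(argument=value, ...) on one line, values as JSON. send_rows: Moves the arm, as the interface text tells. Its arguments: {"type":"object","properties":{"moves":{"type":"array","items":{"type":"number"}},"squeeze":{"type":"number"}},"required":["moves"]}

```bash
mkdir -p pics; ls; cat > h.py <<'E'
import numpy as np, cv2
from cell import sense, imaging, workorder
from scipy.spatial.transform import Rotation as Ro
def ray(c,u,v):
    K=imaging.get_calibration(c); f=200/np.tan(np.radians(K["fovy"])/2)
    d=np.array([(u-K["cx"])/f,(v-K["cy"])/f]); s=d.copy()
    for _ in range(30): s=d/(1+K["k1"]*(s@s))
    R=np.array(K["R"]); t=np.array(K["t"])
    return -R.T@t, R.T@np.array([s[0],s[1],1])
def at(c,u,v,z):
    o,d=ray(c,u,v); return (o+d*(z-o[2])/d[2]).round(4)
def proj(c,X):
    K=imaging.get_calibration(c); f=200/np.tan(np.radians(K["fovy"])/2)
    p=np.array(K["R"])@np.array(X)+np.array(K["t"]); s=p[:2]/p[2]; s=s*(1+K["k1"]*(s@s))
    return (s*f+[K["cx"],K["cy"]]).round(1)
def tool(X):  # world point -> shift in tool axes, cm
    s=sense(); return (Ro.from_euler('xyz',s["tcp_rot"]).inv().apply(np.array(X)-s["tool_pos"])*100).round(2)
E
python3 - <<'E'
from h import *
for c in("scene","top"):
    cv2.imwrite(f"pics/{c}0.png",imaging.camera(c)); K=imaging.get_calibration(c); print(c,K)
s=sense(); print(s)
E
```

```text
pics
scene {'fovy': 50.16142853550348, 'cx': 324.28099275180676, 'cy': 197.99837800758445, 'k1': -0.06413374472077178, 'R': array([[-0.45284839, -0.89157623,  0.00449149],
       [-0.47580566,  0.23740422, -0.84690508],
       [ 0.75401413, -0.38565668, -0.53172513]]), 't': array([0.19113122, 0.3071692 , 0.67024986])}
top {'fovy': 42.42733702260651, 'cx': 319.2557428991268, 'cy': 192.50766772529715, 'k1': 0.03301619365647438, 'R': array([[-0.06569684, -0.99783884,  0.00125149],
       [-0.97407247,  0.06385988, -0.21703625],
       [ 0.21648728, -0.01547763, -0.97616274]]), 't': array([-0.02216144,  0.55637455,  1.06780612])}
{'clock': 0.1, 'q': array([-1.50950747e+00,  5.28378934e-01,  1.43380066e+00, -4.41391257e-05,
        1.18137747e+00, -1.78465063e-01]), 'qd': array([-0.00097082, -0.00298968, -0.00343844,  0.00102241,  0.00042236,
       -0.00145873]), 'joint_efforts': array([-9.89388936e-04, -4.40987170e+01, -1.77150840e+01,  6.35750801e-02,
        5.34211728e-02, -3.09481106e-05]), 'tool_pos': array([ 0.14841058, -0.60643425,  0.22165753]), 'tcp_rot': array([-3.13965220e+00, -3.08566745e-04,  2.39770419e-01]), 'ft_force': array([ 0.36256662,  0.46309067, -0.68699037]), 'ft_torque': array([ 0.024334  ,  0.0130249 , -0.00429772]), 'gripper_force': 0.0, 'finger_gap': 0.9960637684295558}
```

View pics/top0.png

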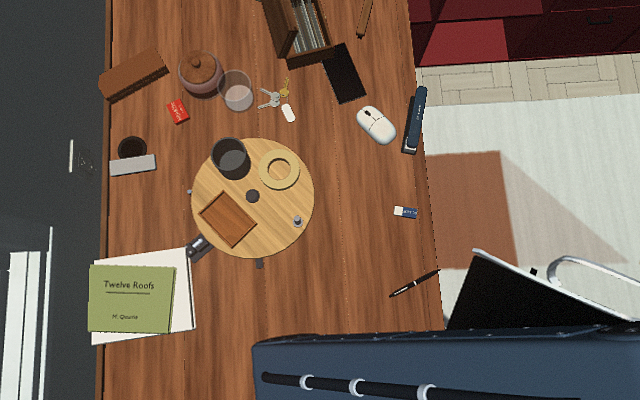

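View pics/scene0.png

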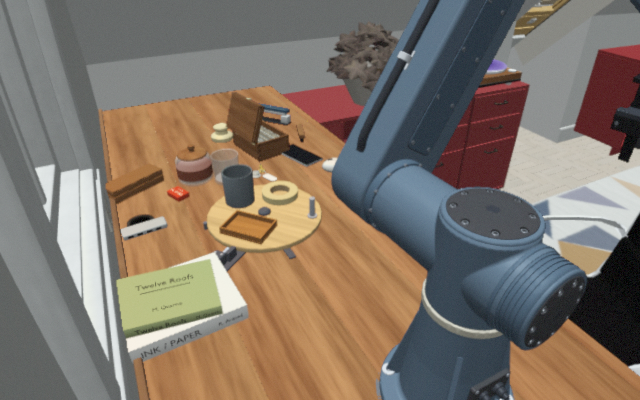

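```bash
python3 - <<'E'
from h import *
im=cv2.imread("pics/top0.png")
a=cv2.resize(im[125:280,180:325],None,fx=4,fy=4,interpolation=cv2.INTER_CUBIC)[:600,:]
b=cv2.resize(im[195:305,380:445],None,fx=3.3,fy=5.4,interpolation=cv2.INTER_CUBIC)
b=cv2.resize(im[195:305,380:445],None,fx=3.3,fy=3.3,interpolation=cv2.INTER_CUBIC)
o=np.zeros((600,800,3),np.uint8); o[:a.shape[0],:a.shape[1]]=a; o[:b.shape[0],582:582+b.shape[1]]=b[:,:218]
cv2.imwrite("pics/crop1.png",o)
E
```

```text
(no output)
```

View pics/crop1.png

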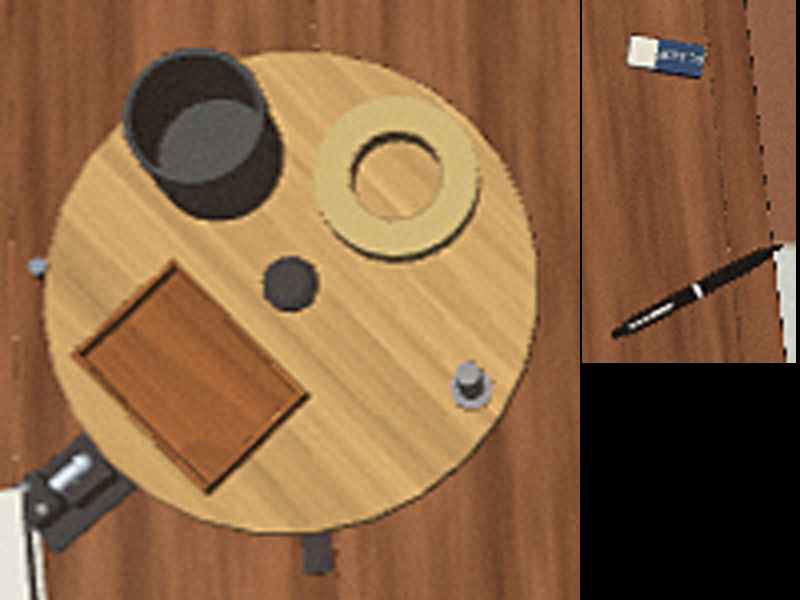

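```bash
python3 - <<'E'
from h import *
C=lambda u,v,z: at("top",180+u/4,125+v/4,z)
D=lambda u,v,z: at("top",380+(u-582)/3.3,195+v/3.3,z)
pts=np.array([C(44,290,.028),C(538,285,.028),C(300,50,.028),C(290,532,.028),C(110,120,.028),C(480,130,.028),C(120,460,.028),C(440,475,.028)])
A=np.c_[2*pts[:,:2],np.ones(8)]; x=np.linalg.lstsq(A,(pts[:,:2]**2).sum(1),rcond=None)[0]
c=x[:2]; print("disc",c,np.sqrt(x[2]+c@c)); print("hub",C(291,284,.034))
pt=C(468,371,.08); pb=C(471,390,.032); print("post",pt,pb)
for p in(pt,pb): d=p[:2]-c; print(np.hypot(*d),np.degrees(np.arctan2(d[1],d[0])))
t=C(319,572,.01); d=t[:2]-c; print("tongue",t,np.hypot(*d),np.degrees(np.arctan2(d[1],d[0])))
T=np.array([C(*p,.046) for p in((174,262),(308,397),(208,492),(75,353))]); m=T.mean(0)
d=m[:2]-c; print("tray",m,np.hypot(*d),np.degrees(np.arctan2(d[1],d[0])),np.linalg.norm(np.diff(T,axis=0),axis=1), np.degrees(np.arctan2(*(T[1]-T[0])[1::-1])))
print("housing",C(70,480,.034))
E_=np.array([D(*p,.012) for p in((630,36),(705,44),(702,78),(626,66))]);print("eraser",E_.mean(0),np.linalg.norm(np.diff(E_,axis=0),axis=1),[np.degrees(np.arctan2(*(E_[j]-E_[i])[1::-1])) for i,j in((0,1),(3,2))])
print("pen",D(613,335,.01),D(781,247,.01))
print("mouse",at("top",376,125,.02), "hand->", proj("top",sense()["tool_pos"]))
E
```

```text
disc [0.56432736 0.09099537] 0.13870358823476028
hub [0.5615 0.0902 0.034 ]
post [ 0.4977 -0.0074  0.08  ] [ 0.4953 -0.0069  0.032 ]
0.1188311963411651 -124.10347010132749
0.11978430279304766 -125.18818754411085
tongue [0.4026 0.0835 0.01  ] 0.16190095758892817 -177.3464866984223
tray [0.511225 0.145275 0.046   ] 0.075935101213809 134.3718679496603 [0.10740326 0.07394167 0.10760019] -138.54809826417616
housing [0.4597 0.2148 0.034 ]
eraser [ 0.506775 -0.2513    0.012   ] [0.05168955 0.02384785 0.05242232] [np.float64(-100.02724320299494), np.float64(-102.89631129013154)]
pen [ 0.3221 -0.1974  0.01  ] [ 0.3725 -0.3153  0.01  ]
mouse [ 0.7156 -0.2023  0.02  ] hand-> [656.1 383.4]
```

```bash
cat >> h.py <<'E'
cen=np.array([.564,.091])
def to(X,yaw):  # shift cm, turn deg to world pose with tool down
    s=sense(); R=Ro.from_euler('xyz',s["tcp_rot"]); T=Ro.from_euler('xyz',[np.pi,0,yaw])
    return np.r_[R.inv().apply(np.array(X)-s["tool_pos"])*100,np.degrees((R.inv()*T).as_rotvec())].round(2)
def push(th,gap,z=.052):  # pose with +x face gap m behind the post at angle th deg
    t=np.radians(th); p=cen+.118*np.array([np.cos(t),np.sin(t)]); u=np.array([-np.sin(t),np.cos(t)])
    return to(np.r_[p-u*(.0165+gap),z],t+np.pi/2)
E
python3 - <<'E'
from h import *
print(push(-124.5,.025,.2), push(-124.5,.025))
E
```

```text
[ 4.537e+01 -5.311e+01  2.280e+00 -1.100e-01  3.000e-02  4.824e+01] [ 4.536e+01 -5.308e+01  1.708e+01 -1.100e-01  3.000e-02  4.824e+01]
```

send_rows(moves=[5,-4.5,0.3,0,0,6,1,10,-9.5,0.5,0,0,12,1,14,-13.5,0.7,0,0,17,1,18,-18,1,0,0,22,1,22,-22.5,1,0,0,27,1], squeeze=10)

```text
clock: 0.72
tool_pos: [0.308, -0.3366, 0.2122]
tcp_rot: [-3.141, 0.0, -0.235]
ft_force: [1.1, -0.1, 0.6]
finger_gap: 0.515
gripper_force: 0.0
```

```bash
python3 - <<'E'
from h import *
s=sense();print(s["tool_pos"],s["tcp_rot"],s["q"])
print(push(-124.5,.025,.2), push(-124.5,.025))
E
```

```text
[ 0.30803509 -0.33655821  0.21218422] [-3.14086620e+00  2.55592923e-04 -2.35006524e-01] [-1.07558032e+00  3.17610601e-01  1.85242663e+00  3.56038896e-04
  9.72267171e-01  7.30021913e-01]
[ 6.830e+00 -3.802e+01  1.240e+00 -4.000e-02  2.000e-02  2.104e+01] [ 6.830e+00 -3.801e+01  1.604e+01 -4.000e-02  2.000e-02  2.104e+01]
```

send_rows(moves=[1.5,-5.5,0.3,0,0,4,1,3,-11,0.5,0,0,8,1,4,-16.5,0.7,0,0,12,1,5,-22,1,0,0,16,1,6,-28,1,0,0,20,1])

```text
clock: 1.35
tool_pos: [0.4306, -0.0782, 0.2023]
tcp_rot: [3.141, 0.0, -0.584]
ft_force: [0.4, -0.2, 0.1]
finger_gap: 0.018
gripper_force: 0.0
```

```bash
python3 - <<'E'
from h import *
s=sense();print(s["q"])
print(push(-124.5,.025,.12), push(-124.5,.025))
E
```

```text
[-4.36123881e-01  3.08999675e-01  1.90639583e+00 -9.98824285e-05
  9.26331320e-01  1.71823961e+00]
[-2.56 -9.75  8.23  0.01  0.01  1.07] [-2.560e+00 -9.760e+00  1.503e+01  1.000e-02  1.000e-02  1.070e+00]
```

send_rows(moves=[-1.3,-5,1,0,0,0.5,1,-2.5,-9.7,3,0,0,1,1,-2.5,-9.7,8,0,0,1,1,-2.5,-9.7,12,0,0,1,1,-2.5,-9.7,15,0,0,1,1])

```text
clock: 1.98
tool_pos: [0.4618, 0.0155, 0.0508]
tcp_rot: [3.141, 0.002, -0.597]
ft_force: [0.6, -0.6, 0.8]
finger_gap: 0.003
gripper_force: 0.0
```

```bash
python3 - <<'E'
from h import *
s=sense();print(s["q"],s["ft_force"])
im=imaging.camera("top"); cv2.imwrite("pics/t1.png",cv2.resize(im[100:300,160:360],None,fx=3,fy=3,interpolation=cv2.INTER_CUBIC))
print(push(-124.5,0))
E
```

```text
[-2.09071757e-01  6.26078671e-01  1.97308166e+00 -3.92420061e-05
  5.44246624e-01  1.95889124e+00] [ 0.58489674 -0.58810351  0.75406611]
[ 2.65 -0.3  -0.39  0.16  0.39  0.25]
```

View pics/t1.png

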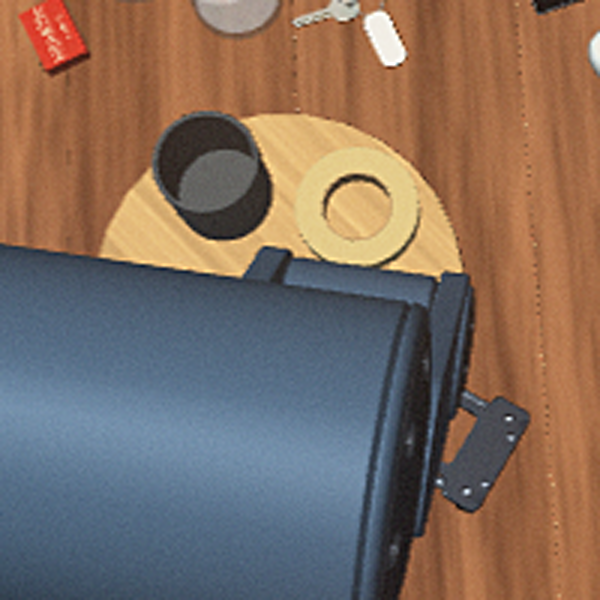

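send_rows(moves=[0.6,-0.1,-0.2,0,0,0,1,1.2,-0.2,-0.3,0,0,0,1,1.7,-0.3,-0.3,0,0,0,1,2.1,-0.3,-0.3,0,0,0,1,2.4,-0.3,-0.3,0,0,0,1])

```text
clock: 2.65
tool_pos: [0.4839, 0.004, 0.056]
tcp_rot: [-3.141, 0.0, -0.598]
ft_force: [-1.5, 3.0, 2.4]
finger_gap: 0.006
gripper_force: 1.2
```

send_rows(moves=[0.2,0,0,0,0,0,1,0.4,0,0,0,0,0,1,0.6,0,0,0,0,0,1])

```text
clock: 3.02
tool_pos: [0.4886, 0.0007, 0.0555]
tcp_rot: [3.141, 0.001, -0.598]
ft_force: [-0.5, 1.6, 2.1]
finger_gap: 0.007
gripper_force: 1.0
```

```bash
cat > st.py <<'E'
from h import *
s=sense(); p=s["tool_pos"][:2]; y=s["tcp_rot"][2]; x=np.array([np.cos(y),np.sin(y)]); ry=np.array([np.sin(y),-np.cos(y)])
d=p-cen; print("t %.2f z %.4f yaw %.1f tanpt %.1f tool radial y %.4f x-behind %.4f"%(s["clock"],s["tool_pos"][2],np.degrees(y),np.degrees(np.arctan2(d[1],d[0])),d@ry,-(d@x)))
f=s["ft_force"][:2]; print("f along x,y(tool)",(f@x).round(2),(f@ry).round(2),s["ft_force"].round(2),"q6",s["q"][5].round(2))
E
python3 st.py
```

```text
t 3.02 z 0.0555 yaw -34.3 tanpt -129.9 tool radial y 0.1171 x-behind 0.0115
f along x,y(tool) -1.31 -1.0 [-0.52  1.56  2.07] q6 1.94
```

send_rows(moves=[0.6,0,0,0,0,-3.5,1,1.2,0.05,0,0,0,-7,1,1.85,0.05,0,0,0,-10,1,2.5,0,0,0,0,-13.5,1,3.1,-0.1,0,0,0,-17,1])

```text
clock: 3.65
tool_pos: [0.5147, -0.0158, 0.0553]
tcp_rot: [-3.141, 0.001, -0.299]
ft_force: [-1.5, 2.6, 1.5]
finger_gap: 0.009
gripper_force: 1.3
```

```bash
python3 st.py
```

```text
t 3.65 z 0.0553 yaw -17.1 tanpt -114.8 tool radial y 0.1165 x-behind 0.0156
f along x,y(tool) -2.24 -2.05 [-1.54  2.62  1.5 ] q6 1.62
```

send_rows(moves=[0.6,0.1,0,0,0,-3,1,1.2,0.15,0,0,0,-6,1,1.8,0.15,0,0,0,-9,1,2.3,0.15,0,0,0,-11.5,1,2.7,0.1,0,0,0,-13.5,1])

```text
clock: 4.28
tool_pos: [0.5399, -0.0245, 0.0552]
tcp_rot: [-3.141, 0.002, -0.064]
ft_force: [-2.1, 3.3, 0.5]
finger_gap: 0.005
gripper_force: 1.4
```

```bash
python3 st.py
```

```text
t 4.28 z 0.0552 yaw -3.7 tanpt -101.8 tool radial y 0.1168 x-behind 0.0166
f along x,y(tool) -2.32 -3.16 [-2.11  3.3   0.52] q6 1.38
```

send_rows(moves=[0.25,0.03,0,0,0,-1.2,1,0.45,0.05,0,0,0,-2.2,1,0.65,0.08,0,0,0,-3.2,1,0.85,0.1,0,0,0,-4.2,1,1.05,0.1,0,0,0,-5.2,1])

```text
clock: 4.9
tool_pos: [0.551, -0.0269, 0.0555]
tcp_rot: [3.141, 0.0, 0.026]
ft_force: [-1.9, 2.0, -0.8]
finger_gap: 0.008
gripper_force: 1.1
```

send_rows(moves=[0.2,0.03,0,0,0,-1,1,0.4,0.05,0,0,0,-2,1])

```text
clock: 5.15
tool_pos: [0.555, -0.0273, 0.0555]
tcp_rot: [3.141, 0.0, 0.061]
ft_force: [-2.3, 1.6, -0.8]
finger_gap: 0.009
gripper_force: 1.1
```

send_rows(moves=[0.2,0.03,0,0,0,-1,1,0.4,0.05,0,0,0,-2,1])

```text
clock: 5.4
tool_pos: [0.5591, -0.0275, 0.0555]
tcp_rot: [3.141, 0.0, 0.096]
ft_force: [-1.8, 1.2, -2.5]
finger_gap: 0.006
gripper_force: 1.1
```

```bash
python3 st.py
```

```text
t 5.40 z 0.0555 yaw 5.5 tanpt -92.3 tool radial y 0.1175 x-behind 0.0162
f along x,y(tool) -1.7 -1.35 [-1.82  1.18 -2.45] q6 1.23
```

send_rows(moves=[0.15,0.02,0,0,0,-0.7,1,0.3,0.04,0,0,0,-1.4,1])

```text
clock: 5.65
tool_pos: [0.5622, -0.0276, 0.0556]
tcp_rot: [3.141, -0.0, 0.12]
ft_force: [-2.2, 1.9, -1.6]
finger_gap: 0.005
gripper_force: 1.0
```

send_rows(moves=[0.15,0.02,0,0,0,-0.7,1,0.3,0.04,0,0,0,-1.4,1])

```text
clock: 5.9
tool_pos: [0.5652, -0.0276, 0.0556]
tcp_rot: [3.141, -0.0, 0.145]
ft_force: [-2.8, 0.6, -2.3]
finger_gap: 0.006
gripper_force: 1.0
```

send_rows(moves=[0.15,0.02,0,0,0,-0.7,1,0.3,0.04,0,0,0,-1.4,1])

```text
clock: 6.15
tool_pos: [0.5669, -0.0276, 0.0555]
tcp_rot: [-3.141, 0.003, 0.17]
ft_force: [-6.4, -1.4, 1.8]
finger_gap: 0.003
gripper_force: 2.6
```

```bash
python3 st.py
```

```text
t 6.15 z 0.0555 yaw 9.7 tanpt -88.6 tool radial y 0.1173 x-behind 0.0172
f along x,y(tool) -6.53 0.31 [-6.39 -1.41  1.8 ] q6 1.16
```

send_rows(moves=[0.1,0.01,0,0,0,-0.4,1])

```text
clock: 6.28
tool_pos: [0.5672, -0.0276, 0.0554]
tcp_rot: [-3.141, 0.004, 0.177]
ft_force: [-7.0, -1.3, 1.9]
finger_gap: 0.009
gripper_force: 3.1
```

send_rows(moves=[0.1,0.01,0,0,0,-0.4,1])

```text
clock: 6.4
tool_pos: [0.5674, -0.0276, 0.0554]
tcp_rot: [-3.141, 0.006, 0.184]
ft_force: [-8.9, -2.6, 3.0]
finger_gap: 0.003
gripper_force: 3.6
```

send_rows(moves=[0.1,0.01,0,0,0,-0.4,1])

```text
clock: 6.52
tool_pos: [0.5678, -0.0276, 0.0553]
tcp_rot: [-3.14, 0.007, 0.191]
ft_force: [-10.0, -3.1, 3.3]
finger_gap: 0.005
gripper_force: 4.1
```

send_rows(moves=[0.1,0.01,0,0,0,-0.4,1])

```text
clock: 6.65
tool_pos: [0.5681, -0.0276, 0.0553]
tcp_rot: [-3.14, 0.009, 0.198]
ft_force: [-10.3, -4.2, 3.8]
finger_gap: 0.005
gripper_force: 4.6
```

send_rows(moves=[0.08,0.01,0,0,0,-0.4,1])

```text
clock: 6.78
tool_pos: [0.5684, -0.0276, 0.0553]
tcp_rot: [-3.14, 0.01, 0.205]
ft_force: [-11.1, -3.1, 3.7]
finger_gap: 0.005
gripper_force: 4.8
```

send_rows(moves=[0.05,0.01,0,0,0,-0.3,1])

```text
clock: 6.9
tool_pos: [0.5685, -0.0275, 0.0553]
tcp_rot: [-3.14, 0.01, 0.211]
ft_force: [-10.9, -3.6, 4.3]
finger_gap: 0.006
gripper_force: 4.9
```

send_rows(moves=[0.05,0.01,0,0,0,-0.2,1,0.1,0.01,0,0,0,-0.4,1])

```text
clock: 7.15
tool_pos: [0.5689, -0.0273, 0.0552]
tcp_rot: [-3.139, 0.012, 0.218]
ft_force: [-11.4, -4.2, 5.0]
finger_gap: 0.009
gripper_force: 5.3
```

send_rows(moves=[0.05,0.01,0,0,0,-0.2,1,0.1,0.01,0,0,0,-0.4,1])

```text
clock: 7.4
tool_pos: [0.5694, -0.0273, 0.0552]
tcp_rot: [-3.139, 0.013, 0.225]
ft_force: [-13.0, -5.1, 6.4]
finger_gap: 0.004
gripper_force: 5.8
```

```bash
python3 st.py
```

```text
t 7.40 z 0.0552 yaw 12.9 tanpt -87.4 tool radial y 0.1165 x-behind 0.0211
f along x,y(tool) -13.85 2.07 [-13.05  -5.1    6.41] q6 1.11
```

send_rows(moves=[0.05,0,0,0,0,0,1,0.1,0,0,0,0,0,1])

```text
clock: 7.65
tool_pos: [0.5702, -0.0273, 0.0552]
tcp_rot: [-3.139, 0.013, 0.225]
ft_force: [-11.8, -4.4, 6.9]
finger_gap: 0.004
gripper_force: 5.7
```

send_rows(moves=[0.05,0,0,0,0,0,1,0.1,0,0,0,0,0,1])

```text
clock: 7.9
tool_pos: [0.574, -0.0267, 0.0552]
tcp_rot: [-3.14, 0.007, 0.223]
ft_force: [-8.3, -2.7, 1.3]
finger_gap: 0.005
gripper_force: 3.6
```

send_rows(moves=[0.05,0,0,0,0,0,1])

```text
clock: 8.02
tool_pos: [0.574, -0.0267, 0.0552]
tcp_rot: [-3.14, 0.008, 0.224]
ft_force: [-9.3, -3.2, 2.6]
finger_gap: 0.005
gripper_force: 4.2
```

send_rows(moves=[-0.3,0,0,0,0,0,1,-0.8,0,0,0,0,0,1,-1.8,0,0,0,0,0,1,-2.8,0,0,0,0,0,1,-2.8,0,-4,0,0,0,1])

```text
clock: 8.65
tool_pos: [0.5471, -0.0322, 0.0935]
tcp_rot: [-3.138, 0.007, 0.222]
ft_force: [-0.2, -0.0, -0.0]
finger_gap: 0.005
gripper_force: 0.0
```

```bash
python3 - <<'E'
from h import *
s=sense();print(s["tool_pos"],s["q"],s["ft_force"])
print(to([.46,-.2,.2],np.radians(-12)))
E
```

```text
[ 0.54713429 -0.03219855  0.09352993] [-2.62701042e-01  6.14649375e-01  1.73116997e+00 -3.93614270e-05
  8.03470727e-01  1.08647687e+00] [-0.2437152  -0.03515426 -0.03652373]
[-12.26  14.42 -10.61  -0.12   0.43  24.7 ]
```

```bash
python3 - <<'E'
from h import *
print(to([.507,-.251,.12],np.radians(78.5)))
E
```

```text
[ -8.74  20.45  -2.66  -0.41   0.23 -65.8 ]
```

send_rows(moves=[-1.5,3,-2.7,0,0,-10,0.5,-3.5,8,-2.7,0,0,-20,0.5,-5.5,13,-2.7,0,0,-30,0.5,-7.5,18,-2.7,0,0,-40,0.5,-8.7,20.5,-2.7,0,0,-50,0.5])

```text
clock: 9.28
tool_pos: [0.5105, -0.255, 0.1229]
tcp_rot: [3.139, 0.001, 1.098]
ft_force: [-0.0, 0.4, 0.2]
finger_gap: 0.46
gripper_force: 0.0
```

```bash
python3 - <<'E'
from h import *
im=imaging.camera("top"); cv2.imwrite("pics/t2.png",cv2.resize(im[125:280,180:380],None,fx=3.8,fy=3.8,interpolation=cv2.INTER_CUBIC))
print(to([.507,-.251,.06],np.radians(78.5)),sense()["q"][5])
E
```

```text
[  0.47  -0.62   6.29   0.19   0.19 -15.38] -0.19127748207569678
```

View pics/t2.png

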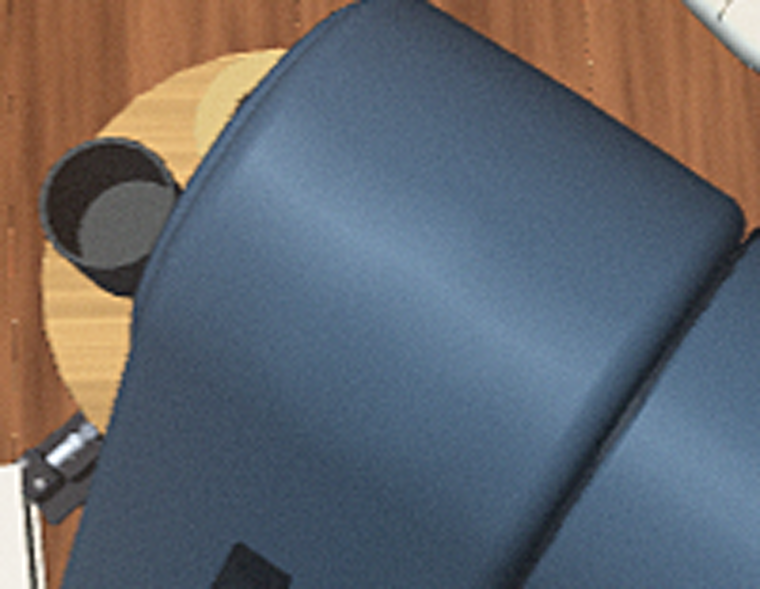

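send_rows(moves=[0.5,-0.6,3,0.2,0.2,-8,0.5,0.5,-0.6,6.5,0.2,0.2,-15.4,0.5,0.5,-0.6,9,0.2,0.2,-15.4,0.5,0.5,-0.6,10.5,0.2,0.2,-15.4,0.5,0.5,-0.6,10.5,0.2,0.2,-15.4,0.5])

```text
clock: 9.95
tool_pos: [0.5073, -0.244, 0.0168]
tcp_rot: [-3.137, -0.005, 1.363]
ft_force: [-0.9, 0.8, -0.4]
finger_gap: 0.494
gripper_force: 0.0
```

```bash
python3 - <<'E'
from h import *
im=imaging.camera("scene"); cv2.imwrite("pics/s3.png",cv2.resize(im[130:300,180:380],None,fx=3.5,fy=3.5,interpolation=cv2.INTER_CUBIC))
print(to([.507,-.251,.004],np.radians(78.5)),sense()["tool_pos"])
E
```

```text
[-0.67  0.05  1.36 -0.16 -0.22 -0.38] [ 0.50792868 -0.24442366  0.01766646]
```

View pics/s3.png

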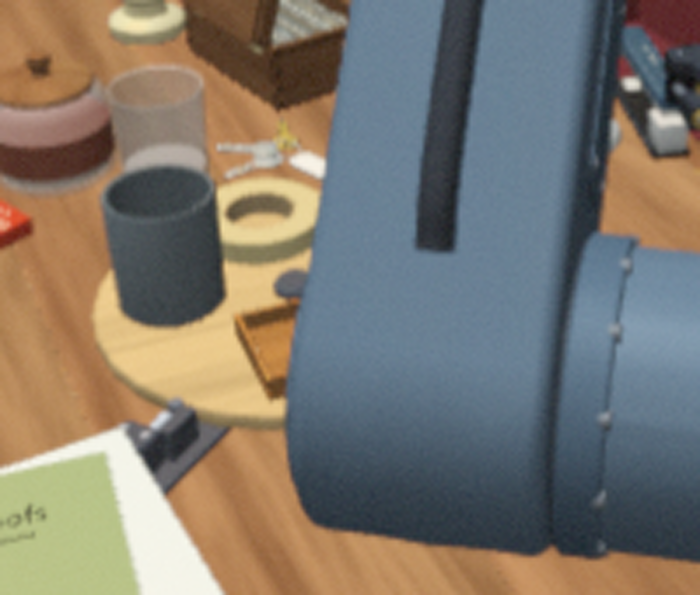

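send_rows(moves=[-0.5,0,0.7,0,0,0,0.5,-0.7,0,1.2,0,0,0,0.5,-0.7,0,1.2,0,0,0,1,-0.7,0,1.2,0,0,0,1,-0.7,0,1.2,0,0,0,1], squeeze=10)

```text
clock: 10.62
tool_pos: [0.5065, -0.2512, 0.0057]
tcp_rot: [-3.139, -0.004, 1.364]
ft_force: [0.4, -0.3, -0.1]
finger_gap: 0.249
gripper_force: 10.1
```

```bash
python3 - <<'E'
from h import *
S=lambda u,v: at("scene",180+u/3.5,130+v/3.5,.046)
a,b=S(237,320),S(275,395); d=(b-a)[:2]; L=np.hypot(*d); w=np.degrees(np.arctan2(d[1],d[0]))%360
print(a,b,L,"radial out",w); r=np.radians(w); o=np.array([np.cos(r),np.sin(r)]); m=(a+b)[:2]/2; n=np.array([-o[1],o[0]])
ctr=m+.054*n; print("n",n,"centre guess",ctr,m-.054*n)
for e in(cen+.076*o,): print("from spindle",e)
s=sense();print(s["tool_pos"],s["tcp_rot"],s["finger_gap"])
E
```

```text
[0.5234 0.1469 0.046 ] [0.4365 0.1513 0.046 ] 0.08701132110248641 radial out 177.1014232007183
n [-0.05056813 -0.99872061] centre guess [0.47721932 0.09516909] [0.48268068 0.20303091]
from spindle [0.48809723 0.09484318]
[ 0.50647806 -0.25124447  0.00568922] [-3.13888141 -0.00381391  1.36379344] 0.24880074899100021
```

send_rows(moves=[0,0,-4,0,0,0,1,-4,-2,-9,0,0,0,1,-10,-4,-13,0,0,0,1,-16,-7,-16,0,0,0,1,-22,-9.5,-18,0,0,0,1])

```text
clock: 11.25
tool_pos: [0.3855, -0.4238, 0.1757]
tcp_rot: [-3.14, -0.003, 1.365]
ft_force: [0.6, -1.0, -0.8]
finger_gap: 0.249
gripper_force: 10.0
```

```bash
python3 - <<'E'
from h import *
s=sense();print(s["tool_pos"],s["finger_gap"])
im=imaging.camera("top"); a=cv2.resize(im[125:280,180:325],None,fx=3.8,fy=3.8,interpolation=cv2.INTER_CUBIC)
cv2.imwrite("pics/t4.png",a)
E
```

```text
[ 0.38552387 -0.42379471  0.17572207] 0.2493493299390036
```

View pics/t4.png

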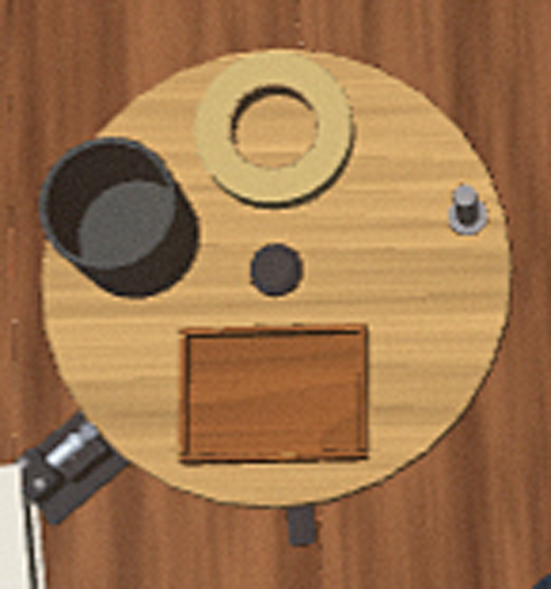

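```bash
python3 - <<'E'
from h import *
C=lambda u,v,z: at("top",180+u/3.8,125+v/3.8,z)
T=np.array([C(*p,.046) for p in((180,327),(368,325),(368,458),(180,462))]); m=T.mean(0)
print(T,m,np.linalg.norm(np.diff(T,axis=0),axis=1))
an=lambda v:np.degrees(np.arctan2(v[1],v[0]))
print("long",an(T[0]-T[1]),an(T[3]-T[2]),"short",an(T[3]-T[0]),an(T[2]-T[1]),"from hub",an(m[:2]-cen),np.hypot(*(m[:2]-cen)))
for p in(C(465,194,.08),C(467,217,.03)): print("post",p,an(p[:2]-cen))
tg=m[:2]+[0,-.012]
for z in(.16,.1,.04): print(z,to(np.r_[tg,z],np.radians(89)))
E
```

```text
[[0.5286 0.1457 0.046 ]
 [0.5226 0.0371 0.046 ]
 [0.4455 0.0407 0.046 ]
 [0.4503 0.1477 0.046 ]] [0.48675 0.0928  0.046  ] [0.10876562 0.077184   0.10710761]
long 86.83770224786062 87.43144410659778 short 178.53682442348725 177.32665236641319 from hub 178.66519424643843 0.07727096802810224
post [ 0.5884 -0.0241  0.08  ] -78.03108528515716
post [ 0.5871 -0.0237  0.03  ] -78.61323783081122
0.16 [ 5.242e+01 -5.300e-01  1.410e+00  2.000e-02  4.800e-01 -1.105e+01]
0.1 [ 5.247e+01 -5.400e-01  7.410e+00  2.000e-02  4.800e-01 -1.105e+01]
0.04 [ 5.252e+01 -5.400e-01  1.341e+01  2.000e-02  4.800e-01 -1.105e+01]
```

send_rows(moves=[5,0,0,0,0,-2,1,11,0,0,0,0,-4,1,17,0,0,0,0,-6,1,23,0,0,0,0,-8,1,29,0,0,0,0,-9.8,1])

```text
clock: 11.92
tool_pos: [0.4461, -0.1368, 0.1753]
tcp_rot: [-3.14, -0.004, 1.535]
ft_force: [1.1, -0.2, -1.0]
finger_gap: 0.247
gripper_force: 10.0
```

send_rows(moves=[5,0,0,0,0,0,1,11,2,0,0,0,0,1,16,3,0.5,0,0,0,1,19,3,1,0,0,0,1,21,3,1,0,0,0,1])

```text
clock: 12.55
tool_pos: [0.4827, 0.0721, 0.1656]
tcp_rot: [-3.138, -0.005, 1.537]
ft_force: [1.0, -1.2, -0.7]
finger_gap: 0.247
gripper_force: 10.0
```

```bash
python3 - <<'E'
from h import *
C=lambda u,v,z: at("top",180+u/3.8,125+v/3.8,z)
print("cup rim right/bottom",C(178,205,.116),C(110,270,.116),C(107,203,.116))
s=sense();print(s["tool_pos"],s["tcp_rot"],s["q"],s["finger_gap"])
for z in(.1,.06,.0385): print(z,to([.488,.081,z],np.radians(88)))
E
```

```text
cup rim right/bottom [0.5832 0.1332 0.116 ] [0.549  0.1712 0.116 ] [0.5869 0.1721 0.116 ]
[0.48266569 0.07212601 0.16564686] [-3.13817677 -0.00455196  1.53695097] [-0.08393367  0.43200194  1.82768564  0.00565079  0.88555243 -0.05368025] 0.24672800908937403
0.1 [ 0.88  0.53  6.57 -0.2  -0.26  0.06]
0.06 [ 0.86  0.54 10.57 -0.2  -0.26  0.06]
0.0385 [ 0.85  0.55 12.72 -0.2  -0.26  0.06]
```

send_rows(moves=[0.8,0.5,4,-0.2,-0.3,0,1,0.8,0.5,7.5,-0.2,-0.3,0,1,0.8,0.5,9.5,-0.2,-0.3,0,1,0.8,0.5,9.5,-0.2,-0.3,0,1])

```text
clock: 13.05
tool_pos: [0.4871, 0.0786, 0.0698]
tcp_rot: [-3.139, 0.001, 1.535]
ft_force: [-0.5, 0.9, -0.2]
finger_gap: 0.247
gripper_force: 10.0
```

```bash
python3 - <<'E'
from h import *
s=sense();print(s["tool_pos"],s["tcp_rot"],s["ft_force"])
print(to([.488,.081,.0385],np.radians(88)))
o=[]
for c,r in(("scene",(slice(160,280),slice(180,330))),("top",(slice(160,280),slice(200,350)))):
    o.append(cv2.resize(imaging.camera(c)[r],None,fx=2.6,fy=2.6,interpolation=cv2.INTER_CUBIC))
cv2.imwrite("pics/st5.png",np.hstack(o))
E
```

```text
[0.48712936 0.07861225 0.06980011] [-3.13898776e+00  7.64019119e-04  1.53510417e+00] [-0.49846436  0.92504802 -0.24511006]
[ 0.24  0.09  3.13 -0.15  0.04 -0.05]
```

View pics/st5.png

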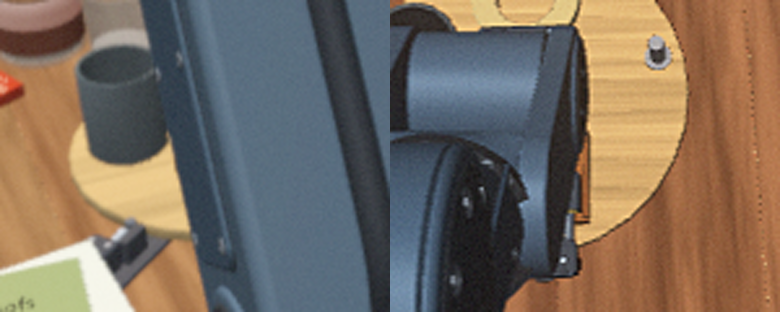

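send_rows(moves=[0.2,0.1,1,0,0,0,1,0.2,0.1,1.8,0,0,0,1,0.2,0.1,2.2,0,0,0,1,0.2,0.1,2.2,0,0,0,1])

```text
clock: 13.65
tool_pos: [0.4893, 0.0802, 0.0487]
tcp_rot: [3.141, 0.001, 1.535]
ft_force: [-0.3, 0.9, 0.2]
finger_gap: 0.251
gripper_force: 10.0
```

send_rows(moves=[0,0,0.3,0,0,0,1,0,0,0.6,0,0,0,1,0,0,0.8,0,0,0,1,0,0,0.8,0,0,0,1])

```text
clock: 14.15
tool_pos: [0.4895, 0.0802, 0.0409]
tcp_rot: [3.141, 0.001, 1.535]
ft_force: [-0.0, 0.5, -0.6]
finger_gap: 0.246
gripper_force: 10.0
```

send_rows(moves=[0,-0.1,0.1,0,0,0,1,0,-0.15,0.2,0,0,0,1,0,-0.15,0.3,0,0,0,1,0,-0.15,0.3,0,0,0,1])

```text
clock: 14.65
tool_pos: [0.4881, 0.0803, 0.038]
tcp_rot: [3.14, 0.001, 1.535]
ft_force: [-0.3, -0.5, 0.4]
finger_gap: 0.248
gripper_force: 10.0
```

send_rows(moves=[0,0,0,0,0,0,0.69,0,0,0,0,0,0,0.69,0,0,0,0,0,0,0.69])

```text
clock: 15.02
tool_pos: [0.4882, 0.0802, 0.0381]
tcp_rot: [3.14, 0.001, 1.535]
ft_force: [0.3, 0.1, 0.1]
finger_gap: 0.307
gripper_force: 0.0
```

Released; lift straight up, then swing clear to look.

send_rows(moves=[0,0,-0.8,0,0,0,0.69,0,0,-2.5,0,0,0,0.69,0,0,-6,0,0,0,0.69,0,0,-11,0,0,0,0.69,-3,0,-14,0,0,0,0.69])

```text
clock: 15.65
tool_pos: [0.4876, 0.0512, 0.1808]
tcp_rot: [3.137, 0.001, 1.538]
ft_force: [-0.9, -0.9, -0.3]
finger_gap: 0.313
gripper_force: 0.0
```

send_rows(moves=[-6,0,0,0,0,0,0.69,-12,-1,0,0,0,0,0.69,-18,-2,0,0,0,0,0.69,-24,-3,0,0,0,0,0.69,-30,-4,0,0,0,0,0.69])

```text
clock: 16.27
tool_pos: [0.4355, -0.2498, 0.179]
tcp_rot: [3.14, 0.001, 1.535]
ft_force: [1.0, -0.7, -0.7]
finger_gap: 0.309
gripper_force: 0.0
```

send_rows(moves=[-5,0,0,0,0,0,0.69,-10,-1.5,0,0,0,0,0.69,-15,-3,0,0,0,0,0.69,-18,-4,0,0,0,0,0.69,-18,-4,0,0,0,0,0.69])

```text
clock: 16.9
tool_pos: [0.3888, -0.4289, 0.1788]
tcp_rot: [3.14, 0.002, 1.531]
ft_force: [-0.1, 0.7, -1.1]
finger_gap: 0.314
gripper_force: 0.0
```

```bash
python3 - <<'E'
from h import *
im=imaging.camera("top"); cv2.imwrite("pics/t6.png",cv2.resize(im[95:315,180:450],None,fx=2.7,fy=2.7,interpolation=cv2.INTER_CUBIC))
E
```

```text
(no output)
```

View pics/t6.png

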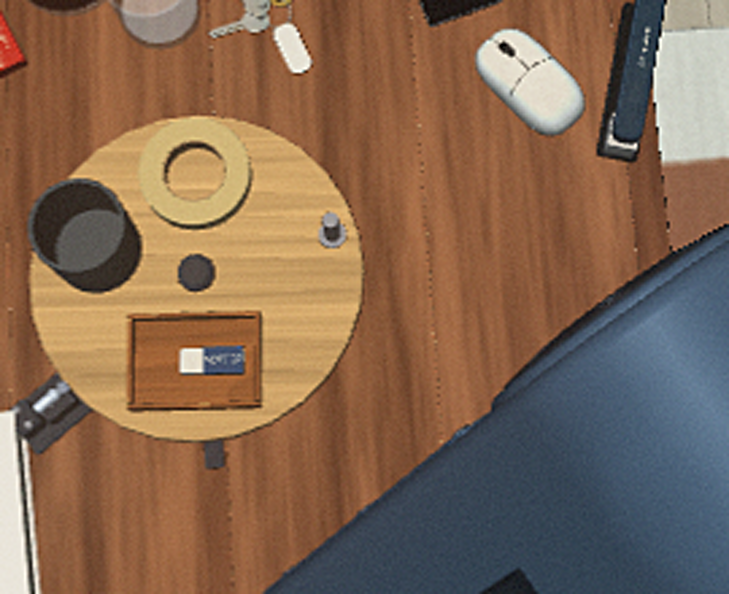

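```bash
python3 - <<'E'
from h import *
a=cv2.imread("pics/top0.png"); b=np.median([imaging.camera("top") for _ in range(5)],0).astype(np.uint8)
r=(slice(222,266),slice(180,224))
w=lambda i:cv2.cvtColor(i[r],cv2.COLOR_BGR2GRAY).astype(np.float32)
print("housing shift",cv2.phaseCorrelate(w(a)[12:,:18],w(b)[12:,:18]))
for i in(a,b):
    g=w(i); m=g*(g>150); m[:, 30:]=0; m[:10]=0; m[30:,:12]=0; m[:, :8]=0; ys,xs=np.mgrid[:44,:44]; print((m*xs).sum()/m.sum()+180,(m*ys).sum()/m.sum()+222,(m>0).sum())
cv2.imwrite("pics/pl.png",np.hstack([cv2.resize(i[r],None,fx=9,fy=9,interpolation=cv2.INTER_CUBIC) for i in(a,b)]))
E
```

```text
housing shift ((0.05330298935254696, -0.09716669442824255), 1.0015125618212752)
201.8519655217448 238.80364372469637 83
201.1374899495651 239.57415393611578 77
```

View pics/pl.png

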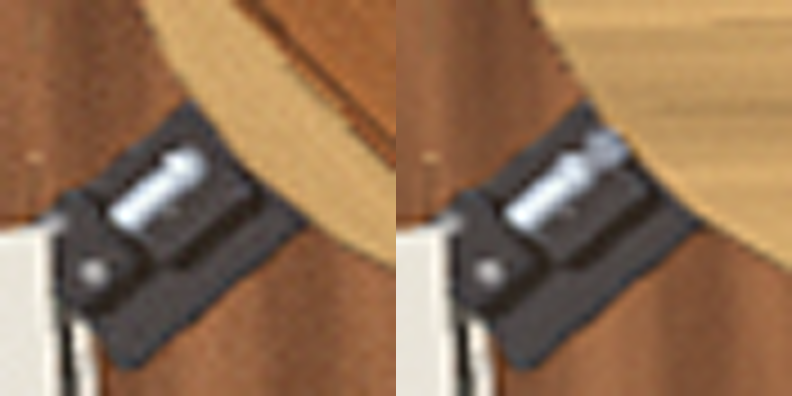

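```bash
python3 -c "
from h import *
print(workorder.hand_in())"
```

```text
the job is handed in; nothing more can be done
None
```

The job is handed in. I pushed the turntable past its catch onto the stop (about 14 N at most), and the last pictures show the plunger still about 2 mm in and the eraser flat in the tray. The arm never touched the mouse or the pen, though I didn't re-check the pen's position at the end.

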